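# Fetch the little bowl from behind the drying vases

### The arm

A 6-joint arm with a two-finger parallel gripper is mounted at the origin on the work surface. World frame = base frame: x ahead of the robot, y to its left, z up, the work surface at z = 0. Lengths are in m, angles in rad, forces in N, time in s.
With the tool pointing down it reaches from about 0.375 to 0.825 m from the base axis. Payload 5.5 kg.
Tool frame: the origin (TCP) lies at the very end of the fingers, on their centre line; the grasp point (between the pads) lies 19 mm behind it; z points along the fingers, y is the line along which they close (so a half turn about z gives the same grasp; the last joint's range is limited). The gripper opens to 85 mm and grips with 20 to 120 N. Pads are 22 mm wide; open, the fingers measure 114 mm over their backs; the gripper's body (76 mm by 85 mm) begins 54 mm behind the grasp point. The pads swing forward as they close: fully open they stand 13 mm farther back than shut.
Start: joints at [1.213, 0.314, -0.047, 1.21, 0, 1.571], TCP at [0.21, 0.562, 0.231] pointing down, gripper open.
Joint ranges: [-2.67, 2.67], [-0.69, 1.73], [-1.03, 1.25], [-2.08, 2.16], [-1.42, 1.45], [-3.14, 3.14]. Speed limits (rad/s): [2.39, 2.39, 3.01, 3.14, 3.14, 3.14].

### API

Orientations are given as a unit quaternion [w, x, y, z].
In Python, from cell import env, cams, sign_off gives the robot as it stands.
- The arm moves only by the shell command python3 -m creep 'ROWS' [OPENING] [FORCE]. ROWS is JSON, a list of rows, each an object of numbers: "tx", "ty", "tz": the shift along the tool's x, y, z scaled (see below); "turn": the turn about the tool's z scaled (see below). A call has exactly 8 rows; each row shifts and turns the commanded pose from where the row before left it, along the tool's axes as they then stand; what a row does not reach is not made up. The controller multiplies each number of a shift by 750 mm and each number of a turn by pi rad. A row lasts 1/10 s, in which the tool goes at most 50 mm and 8.59 degrees, less where a joint would pass 70% of its speed; a pose out of reach is approached as far as the arm can. A call with a number of a shift or a turn outside -1 to 1 is refused whole. A call with a gripper value outside its range is refused whole. OPENING is the opening, from 0 (shut) to 1 (fully open), set as the call begins (- or left out, the last holds). The fingers move at their own pace and stop on an object; FORCE is the grip in N (left out, the last holds). Time passes only in rows, so rows that do not move let the fingers close, or fill a call up. It gives the time, the measured TCP pose, the force, the opening and the grip force at its end, in the units of the state.
- env.get_obs(): the state, without advancing time (a new reading comes with each control period).
- cams.grab_frame(name): name is "side" or "top" or "wrist"; returns a dict with "color" (400x640x3 uint8, red, green, blue), "depth" (400x640 float32, m along the optical axis (not along the pixel's ray), 0 where there is no reading), "vertical_fov" (degrees; the focal length in pixels is half the picture's height over the tangent of half this angle, whatever the lens; pixels are square), "cx", "cy" (the principal point, pixels), "D" ([k1, k2, p1, p2, k3] as OpenCV has them; the pictures are not rectified), "R" (3x3) and "t" (3): a world point X has camera coordinates R X + t. Camera axes: x right, y down, z forward; pixel columns grow to the right and rows downward; lengths in m; the calibration is good to about 2 mm. A picture is of the moment at which its call begins.
- sign_off(): hands the job in; it is judged then, once.
The state is a dict: "t": time; "q": joint angles; "qd": joint speeds; "effort": joint torques, N m; "tool_pos": TCP position; "tool_rot": TCP orientation; "wrist_force": force on the tool from outside, world axes, zero at the start; "torque": the same for the moment, N m; "gripper_width": finger opening in m; "gripper_force": force on a finger pad.
Only numpy, scipy, OpenCV 4.12 (cv2) and the standard library are available. Lean on these libraries where they do the work, as an engineer would, in place of code of your own. Each camera call takes 0.05 s, during which the arm holds its last target. There are 200 camera calls.

### The job

The little bowl is boxed in by three vases on the clay-brown ware board: first stand all three vases on the plywood side board, then lift the bowl out and stand it in the middle of the banding wheel, and only then put each vase back upright on the very spot where it stood at the start. The pots are brittle, so set everything down gently, let no pot fall over, and leave the brush jar, the paint jar and the upturned bowl where they are.

Things in the scene. Friction and masses are not known exactly. Their poses are not given: they have to be found in the camera images.
- belly_vase: Loose off-white clay vase with a blue band, 115 mm tall, 0.26 kg: round belly 62 mm across at 20 to 40 mm height, foot 44 mm across, thin straight neck 30 mm across from 74 mm up to 110 mm (lip 34 mm across at the top). Top closed. Origin at the centre of its underside, z up. Starts on the ware board, in any of three places round the bowl.
- straight_vase: Loose off-white clay vase with a blue band, a plain straight cylinder 50 mm across and 100 mm tall, 0.24 kg. Top closed. Origin at the centre of its underside, z up. Starts on the ware board.
- cone_vase: Loose off-white clay vase with a blue band near its foot, 130 mm tall, 0.30 kg: a cone 64 mm across at the foot narrowing to 36 mm at 88 mm height, then an almost straight neck 36 to 34 mm across up to the top. Top closed. Origin at the centre of its underside, z up. Starts on the ware board.
- bowl: Loose little off-white clay bowl, hollow and open at the top, 40 mm tall, 0.11 kg: foot 44 mm across, 54 mm across at 10 mm height, 58 mm across at the rim, wall 4 mm. Origin at the centre of its underside, z up. Starts on the ware board with one vase on either side and one in front (nearer the robot), their centres about 72 mm from its own.
- ware_board: Fixed clay-brown board, 220 mm (its x) by 250 mm (its y), 12 mm thick, on the table; the vases and the bowl stand on it. Origin at the centre of its underside, z up. No marks show the vases' places: they must be remembered from the start.
- side_board: Fixed narrow plywood board, 300 mm (its x, the long way) by 130 mm (its y), 18 mm thick, empty at the start, to the left or the right of the ware board. Origin at the centre of its underside, z up.
- wheel: Fixed potter's banding wheel (it does not turn here): a round aluminium head 170 mm across, flat, its top 60 mm above the table, on a dark foot, on the other side from the side board. Origin at the centre of its underside (on the table), z up.
- brush_jar: Bystander, leave alone: tan clay jar 68 mm across and 90 mm tall with brushes standing up to 200 mm. Origin at the centre of its underside.
- paint_jar: Bystander, leave alone: small closed jar 52 mm across, 55 mm tall, white lid. Origin at the centre of its underside.
- upturned_bowl: Bystander, leave alone: off-white bowl standing upside down, 90 mm across, 57 mm tall. Origin at the centre of its underside.
There are look-alikes about, which are no part of the job. Leave any purple look-alike of the belly_vase alone.

How it is judged:
On the way, in this order (a step that is already met when the one before it is completed fails the run):
1. all three vases stand upright on the side board, the bowl still on the ware board where it was (x of belly_vase in the frame of side_board between -0.145 and 0.145 m and y of belly_vase in the frame of side_board between -0.06 and 0.06 m and z of belly_vase in the frame of side_board between 0.014 and 0.022 m and angle between each of belly_vase, straight_vase, cone_vase's own z axis and vertical below 0.12 rad and x of straight_vase in the frame of side_board between -0.145 and 0.145 m and y of straight_vase in the frame of side_board between -0.06 and 0.06 m and z of straight_vase in the frame of side_board between 0.014 and 0.022 m and x of cone_vase in the frame of side_board between -0.145 and 0.145 m and y of cone_vase in the frame of side_board between -0.06 and 0.06 m and z of cone_vase in the frame of side_board between 0.014 and 0.022 m and distance of bowl from where it was at the start of the episode below 0.04 m), for 0.2 s.
2. the bowl stands on the wheel within 15 mm of its middle, all three vases still on the side board (x of belly_vase in the frame of side_board between -0.145 and 0.145 m and y of belly_vase in the frame of side_board between -0.06 and 0.06 m and z of belly_vase in the frame of side_board between 0.014 and 0.022 m and angle between each of belly_vase, straight_vase, cone_vase, bowl's own z axis and vertical below 0.12 rad and x of straight_vase in the frame of side_board between -0.145 and 0.145 m and y of straight_vase in the frame of side_board between -0.06 and 0.06 m and z of straight_vase in the frame of side_board between 0.014 and 0.022 m and x of cone_vase in the frame of side_board between -0.145 and 0.145 m and y of cone_vase in the frame of side_board between -0.06 and 0.06 m and z of cone_vase in the frame of side_board between 0.014 and 0.022 m and horizontal distance between bowl and wheel below 0.015 m and z of bowl in the frame of wheel between 0.056 and 0.064 m), for 0.2 s.
At the end, for the whole second after the job is handed in: Each vase stands upright on the ware board within 15 mm of the spot where it stood at the start, the bowl stands upright on the wheel within 15 mm of its middle, and all four are at rest (distance of each of belly_vase, straight_vase, cone_vase from where it was at the start of the episode below 0.015 m and z of belly_vase in the frame of ware_board between 0.008 and 0.016 m and angle between each of belly_vase, straight_vase, cone_vase, bowl's own z axis and vertical below 0.12 rad and z of straight_vase in the frame of ware_board between 0.008 and 0.016 m and z of cone_vase in the frame of ware_board between 0.008 and 0.016 m and horizontal distance between bowl and wheel below 0.015 m and z of bowl in the frame of wheel between 0.056 and 0.064 m and linear speed of each of belly_vase, straight_vase, cone_vase, bowl below 0.02 m/s); the robot touches nothing.
It fails at once if a vase or the bowl tips over (more than 45 degrees) (angle between any of belly_vase, straight_vase, cone_vase, bowl's own z axis and vertical above 0.79 rad).
It fails at once if a vase (below 30 mm) or the bowl (over the wheel, below 72 mm) comes down or is thrown about at over 0.45 m/s: dropped or banged down ((height (world z) of belly_vase below 0.03 m and linear speed of belly_vase above 0.45 m/s) or (height (world z) of straight_vase below 0.03 m and linear speed of straight_vase above 0.45 m/s) or (height (world z) of cone_vase below 0.03 m and linear speed of cone_vase above 0.45 m/s) or (horizontal distance between bowl and wheel below 0.085 m and height (world z) of bowl below 0.072 m and linear speed of bowl above 0.45 m/s)).
It fails at once if a bystander is moved by more than 25 mm (distance of any of brush_jar, paint_jar, upturned_bowl from where it was at the start of the episode above 0.025 m).
It also fails if it takes over 128 s, if anything falls off the work surface, if the arm or the gripper's body presses on something with over 40 N, if the wrist force passes 120 N, or if a joint passes its speed limit or range.

## Working session

There is one attempt and no reset: what is moved stays moved. The work goes in short steps, Python scripts to look and compute and a shell command to move; the robot and the scene stay as the last step left them, time stands still between calls to the robot, and variables do not carry over. Pictures are saved under pics/ and viewed, at most 14 in all, crops included, and the job is handed in when it is done.

```bash
ls; mkdir -p pics; python3 - <<'E'
from cell import env,cams
import cv2,numpy as np
o=env.get_obs(); print({k:np.round(v,3) for k,v in o.items()})
for n in("top","side"):
    f=cams.grab_frame(n); cv2.imwrite(f"pics/{n}0.png",f["color"][...,::-1]); np.savez(f"{n}0.npz",**f)
    print(n,f["vertical_fov"],f["cx"],f["cy"],f["D"],np.round(f["R"],3).tolist(),f["t"])
E
```

```text
pics
{'t': np.float64(0.0), 'q': array([ 1.213,  0.314, -0.048,  1.21 ,  0.   ,  1.571]), 'qd': array([-0.   , -0.001,  0.001,  0.   , -0.001, -0.   ]), 'effort': array([ 0.0000e+00, -5.3959e+01,  3.3975e+01,  1.9000e-02,  0.0000e+00,
        0.0000e+00]), 'tool_pos': array([0.21 , 0.561, 0.23 ]), 'tool_rot': array([-0.   ,  0.178,  0.984, -0.001]), 'wrist_force': array([-0.19 , -0.031, -0.446]), 'torque': array([ 0.027, -0.   ,  0.009]), 'gripper_force': np.float64(0.0), 'gripper_width': np.float64(0.085)}
top 45.77692252351216 321.66064030796537 197.47049532866131 [-0.03305465  0.          0.          0.          0.        ] [[0.008, -1.0, -0.006], [-0.99, -0.007, -0.142], [0.142, 0.007, -0.99]] [0.00820845 0.64660178 1.11536432]
side 49.5659309867906 318.33958428218637 192.42074462237764 [0.01314221 0.         0.         0.         0.        ] [[-0.991, -0.135, 0.004], [-0.094, 0.669, -0.737], [0.097, -0.731, -0.675]] [0.64562489 0.08458836 0.99551816]
```

View pics/top0.png

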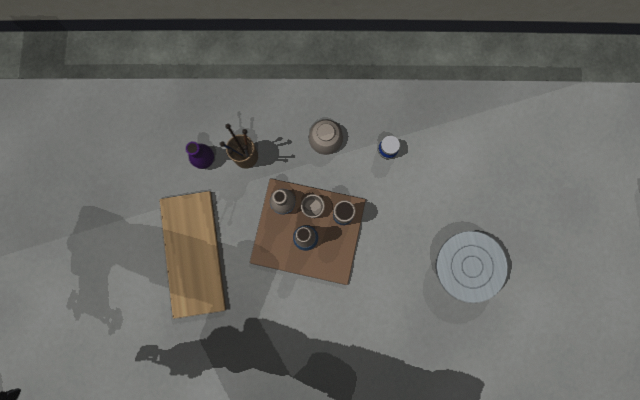

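View pics/side0.png

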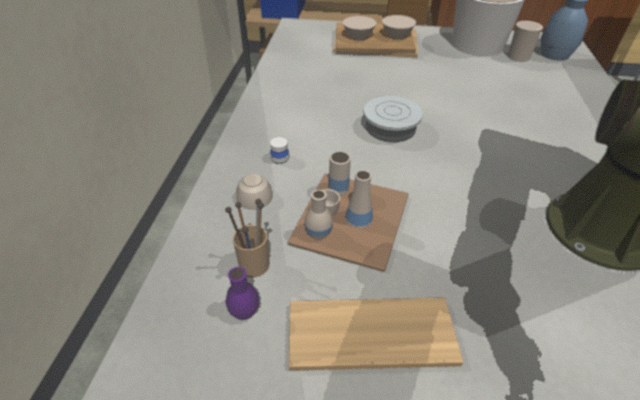

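The top view shows the belly vase at (283,198), bowl at (313,206), straight vase at (344,211), cone vase at (305,236), side board at (193,255) and wheel at (472,266). The purple look-alike is at (200,155). In the side view the same things are the belly vase with its blue band at (319,215), the straight vase at (340,170), the cone vase at (361,200) and the purple look-alike at (242,293), outside the board.

The belly_vase candidates are off-white on the board at top (283,198) and purple off the board at top (200,155). The off-white one with the blue band fits. I'll confirm it in a crop and measure.

```bash
cat > h.py <<'E'
import numpy as np,cv2
def K(f):
    fl=f["color"].shape[0]/2/np.tan(np.radians(float(f["vertical_fov"]))/2)
    return np.array([[fl,0,float(f["cx"])],[0,fl,float(f["cy"])],[0,0,1]])
def rays(f,uv):
    n=cv2.undistortPoints(np.float64(uv).reshape(-1,1,2),K(f),np.float64(f["D"])).reshape(-1,2)
    return np.c_[n,np.ones(len(n))]
def cast(f,uv,z):
    R,t=f["R"],f["t"];C=-R.T@t;d=rays(f,uv)@R
    return C+d*((z-C[2])/d[:,2])[:,None]
def cloud(f):
    h,w=f["depth"].shape;v,u=np.mgrid[:h,:w]
    P=(rays(f,np.c_[u.ravel(),v.ravel()])*f["depth"].reshape(-1,1)-f["t"])@f["R"]
    P[f["depth"].ravel()==0]=np.nan
    return P.reshape(h,w,3)
def proj(f,X):
    return cv2.projectPoints(np.float64(X).reshape(-1,1,3),cv2.Rodrigues(np.float64(f["R"]))[0],np.float64(f["t"]),K(f),np.float64(f["D"]))[0].reshape(-1,2)
def circ(P):
    p=P[:,:2];A=np.c_[2*p,np.ones(len(p))];s=np.linalg.lstsq(A,(p**2).sum(1),rcond=None)[0]
    return s[:2],np.sqrt(s[2]+s[:2]@s[:2])
E
python3 - <<'E'
from h import *
for n in("top","side"):
    f=dict(np.load(f"{n}0.npz"));P=cloud(f);Z=P[...,2];z=np.nan_to_num(Z)
    tbl=z[(abs(z)<.02)];print(n,"table z",np.median(tbl[:]))
    m=((z>.025)&(z<.25)&(P[...,0]>.25)&(P[...,0]<.95)&(abs(P[...,1])<.6)).astype(np.uint8)
    k,l,s,c=cv2.connectedComponentsWithStats(m)
    for i in range(1,k):
        if s[i,4]<60: continue
        q=P[l==i];q=q[np.isfinite(q[:,2])];zt=np.percentile(q[:,2],97);T=q[q[:,2]>zt-.006]
        print(i,s[i],"c",c[i].round(),"top z",zt.round(4),"topmid",((T.max(0)+T.min(0))/2).round(4)[:2],"ext",np.ptp(T,axis=0).round(3)[:2])
    # boards
    hsv=cv2.cvtColor(f["color"],cv2.COLOR_RGB2HSV)
    q=(hsv[...,1]>70)&(z>.006)&(z<.024)
    k,l,s,c=cv2.connectedComponentsWithStats(q.astype(np.uint8))
    for i in range(1,k):
        if s[i,4]>300:
            p=P[l==i];r=cv2.minAreaRect(np.float32(p[:,:2]));print("board",s[i],np.median(p[:,2]).round(4),np.round(r[0],4),np.round(r[1],3),r[2])
f=dict(np.load("top0.npz"));g=dict(np.load("side0.npz"))
a=cv2.resize(f["color"][120:290,180:380],None,fx=2,fy=2,interpolation=2);b=cv2.resize(g["color"][140:310,220:420],None,fx=2,fy=2,interpolation=2)
cv2.imwrite("pics/crop.png",np.hstack([a,b])[...,::-1])
E
```

```text
top table z -0.0005362091058815269
1 [309 119  34  33 834] c [325. 135.] top z 0.0587 topmid [0.809  0.0035] ext [0.044 0.045]
2 [219 124  38  43 692] c [239. 147.] top z 0.1841 topmid [0.7573 0.219 ] ext [0.067 0.019]
3 [379 136  21  22 338] c [389. 146.] top z 0.058 topmid [ 0.7793 -0.1551] ext [0.044 0.045]
4 [186 141  28  28 551] c [199. 154.] top z 0.1162 topmid [0.7532 0.3185] ext [0.032 0.029]
5 [270 189  25  25 511] c [282. 201.] top z 0.1292 topmid [0.6368 0.1099] ext [0.03  0.032]
6 [301 194  23  24 166] c [312. 204.] top z 0.0542 topmid [0.6258 0.0365] ext [0.056 0.054]
7 [333 201  22  24 427] c [343. 212.] top z 0.1148 topmid [ 0.6061 -0.0391] ext [0.047 0.046]
8 [293 225  25  25 467] c [305. 237.] top z 0.1439 topmid [0.5505 0.0533] ext [0.031 0.031]
9 [ 436  231   72   72 3958] c [471. 266.] top z 0.0635 topmid [ 0.4832 -0.3455] ext [0.165 0.168]
board [ 250  179  115  105 6478] 0.0111 [0.5684 0.0475] [0.249 0.219] 78.08707427978516
board [ 160  191   65  127 6240] 0.0168 [0.5084 0.3366] [0.299 0.13 ] 9.321883201599121
side table z 0.0005512192466627028
1 [ 364   96   59   35 1612] c [393. 113.] top z 0.063 topmid [ 0.4815 -0.3452] ext [0.168 0.172]
2 [270 137  19  21 314] c [279. 147.] top z 0.0573 topmid [ 0.779  -0.1542] ext [0.044 0.049]
3 [ 305  151   46   87 1983] c [328. 196.] top z 0.1277 topmid [0.637  0.1097] ext [0.032 0.034]
4 [ 346  171   27   53 1027] c [361. 199.] top z 0.1433 topmid [0.5505 0.054 ] ext [0.032 0.033]
5 [ 225  174   47  144 3635] c [248. 247.] top z 0.1652 topmid [0.7582 0.2061] ext [0.069 0.049]
board [334  29  84  28 310] 0.0172 [ 0.5474 -0.9329] [0.333 0.243] 5.090065956115723
board [ 289  181  118   90 4465] 0.0121 [0.5682 0.048 ] [0.251 0.216] 78.03579711914062
board [  289   298   174    72 11109] 0.018 [0.5086 0.3364] [0.298 0.131] 9.426939964294434
```

View pics/crop.png

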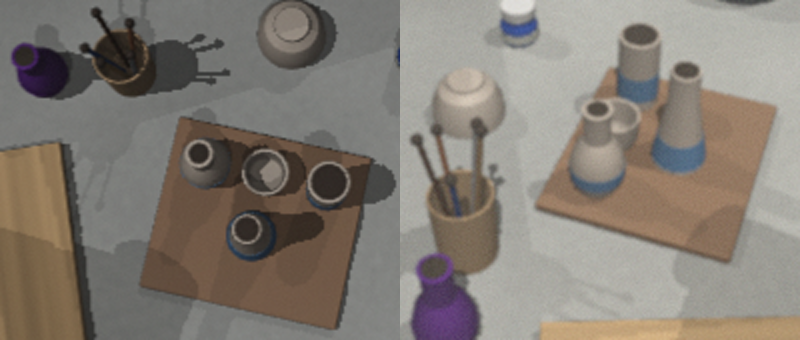

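The crop confirms it. In the left half the off-white belly_vase stands on the board at (200,160) and the purple one off it at (40,65). In the right half the belly_vase with its blue band is at (597,150), and the jars and cone_vase are distinct. The two views agree within 2 mm. First I square the tool to the world axes.

```bash
python3 -m creep '[{"turn":-0.038},{"turn":-0.038},{"turn":-0.038},{"tx":0},{"tx":0},{"tx":0},{"tx":0},{"tx":0}]' 1 40
python3 -m creep '[{"tx":-0.0284,"ty":-0.0423},{"tx":-0.0284,"ty":-0.0423},{"tx":-0.0284,"ty":-0.0423},{"tx":-0.0284,"ty":-0.0423},{"tx":-0.0284,"ty":-0.0423},{"tx":-0.0284,"ty":-0.0423},{"tx":-0.0284,"ty":-0.0423},{"tx":-0.0284,"ty":-0.0423}]'
```

```text
schema error: expected keys tx, ty, tz, turn
schema error: expected keys tx, ty, tz, turn
```

```bash
python3 -m creep '[{"tx":0,"ty":0,"tz":0,"turn":-0.038},{"tx":0,"ty":0,"tz":0,"turn":-0.038},{"tx":0,"ty":0,"tz":0,"turn":-0.038},{"tx":0,"ty":0,"tz":0,"turn":0},{"tx":0,"ty":0,"tz":0,"turn":0},{"tx":0,"ty":0,"tz":0,"turn":0},{"tx":0,"ty":0,"tz":0,"turn":0},{"tx":0,"ty":0,"tz":0,"turn":0}]' 1 40
python3 -m creep '[{"tx":-0.0284,"ty":-0.0423,"tz":0,"turn":0},{"tx":-0.0284,"ty":-0.0423,"tz":0,"turn":0},{"tx":-0.0284,"ty":-0.0423,"tz":0,"turn":0},{"tx":-0.0284,"ty":-0.0423,"tz":0,"turn":0},{"tx":-0.0284,"ty":-0.0423,"tz":0,"turn":0},{"tx":-0.0284,"ty":-0.0423,"tz":0,"turn":0},{"tx":-0.0284,"ty":-0.0423,"tz":0,"turn":0},{"tx":0,"ty":0,"tz":0,"turn":0}]'
```

```text
t: 0.9
tool_pos: [0.2101, 0.562, 0.2313]
tool_rot: [-0.0, 0.0, 1.0, -0.0]
wrist_force: [-0.6, 0.5, 0.2]
gripper_width: 0.0853
gripper_force: 0.0
t: 1.7
tool_pos: [0.3611, 0.3368, 0.2315]
tool_rot: [0.001, 0.003, 1.0, -0.001]
wrist_force: [-0.2, -0.8, 0.2]
gripper_width: 0.0852
gripper_force: 0.0
```

```bash
python3 -m creep '[{"tx":-0.031,"ty":-0.0465,"tz":0,"turn":0},{"tx":-0.031,"ty":-0.0465,"tz":0,"turn":0},{"tx":-0.031,"ty":-0.0465,"tz":0,"turn":0},{"tx":-0.031,"ty":-0.0465,"tz":0,"turn":0},{"tx":-0.031,"ty":-0.0465,"tz":0,"turn":0},{"tx":-0.031,"ty":-0.0465,"tz":0,"turn":0},{"tx":-0.031,"ty":-0.0465,"tz":0,"turn":0},{"tx":-0.031,"ty":-0.0465,"tz":0,"turn":0}]'
python3 -m creep '[{"tx":0,"ty":0,"tz":0.02,"turn":0},{"tx":0,"ty":0,"tz":0.02,"turn":0},{"tx":0,"ty":0,"tz":0.02,"turn":0},{"tx":0,"ty":0,"tz":0,"turn":0},{"tx":0,"ty":0,"tz":0,"turn":0},{"tx":0,"ty":0,"tz":0,"turn":0},{"tx":0,"ty":0,"tz":0,"turn":0},{"tx":0,"ty":0,"tz":0,"turn":0}]'
python3 - <<'E'
from h import *
from cell import cams,env
f=cams.grab_frame("wrist");cv2.imwrite("pics/w1.png",f["color"][...,::-1])
P=cloud(f);z=np.nan_to_num(P[...,2])
for n,(x,y,h) in dict(belly=(.637,.11,.127),straight=(.606,-.039,.112),cone=(.5505,.0535,.142),bowl=(.626,.0365,.052)).items():
    m=(np.hypot(P[...,0]-x,P[...,1]-y)<.035)&(abs(z-h)<.008);q=P[m]
    print(n,len(q),((q.max(0)+q.min(0))/2).round(4)if len(q) else'',np.ptp(q,axis=0).round(3) if len(q) else '',circ(q) if len(q)>9 else '')
E
```

```text
t: 2.5
tool_pos: [0.5463, 0.0603, 0.2315]
tool_rot: [0.0, -0.0, 1.0, 0.0]
wrist_force: [0.1, 1.5, 0.4]
gripper_width: 0.0854
gripper_force: 0.0
t: 3.3
tool_pos: [0.5458, 0.0612, 0.187]
tool_rot: [0.001, -0.0, 1.0, 0.0]
wrist_force: [-0.9, 0.0, 0.1]
gripper_width: 0.0852
gripper_force: 0.0
belly 1167 [0.6348 0.1097 0.1237] [0.033 0.033 0.009] (array([0.63408118, 0.10938606]), np.float64(0.0117868569299574))
straight 1067 [ 0.5994 -0.0437  0.1087] [0.039 0.039 0.009] (array([ 0.59838136, -0.04276522]), np.float64(0.015135950764314305))
cone 1949 [0.5484 0.053  0.1391] [0.034 0.033 0.01 ] (array([0.54735682, 0.05314701]), np.float64(0.012161728887999356))
bowl 631 [0.6251 0.0361 0.0485] [0.054 0.057 0.009] (array([0.6231499 , 0.03598198]), np.float64(0.026258362842744843))
```

View pics/w1.png

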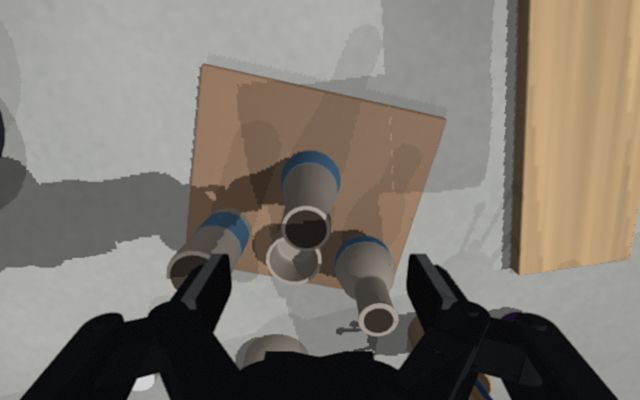

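The wrist view shows the cone vase's top at (306,228), the belly top at (378,320), the bowl at (293,258) and the straight vase at (188,268), partly behind the finger. The positions agree. I centre and descend on the cone, then grip.

```bash
python3 -m creep '[{"tx":-0.002,"ty":-0.005,"tz":0,"turn":0},{"tx":-0.002,"ty":-0.006,"tz":0,"turn":0},{"tx":0,"ty":0,"tz":0.019,"turn":0},{"tx":0,"ty":0,"tz":0.019,"turn":0},{"tx":0,"ty":0,"tz":0.019,"turn":0},{"tx":0,"ty":0,"tz":0.019,"turn":0},{"tx":0,"ty":0,"tz":0.019,"turn":0},{"tx":0,"ty":0,"tz":0.019,"turn":0}]'
python3 -m creep '[{"tx":0,"ty":0,"tz":0,"turn":0},{"tx":0,"ty":0,"tz":0,"turn":0},{"tx":0,"ty":0,"tz":0,"turn":0},{"tx":0,"ty":0,"tz":0,"turn":0},{"tx":0,"ty":0,"tz":0,"turn":0},{"tx":0,"ty":0,"tz":0,"turn":0},{"tx":0,"ty":0,"tz":0,"turn":0},{"tx":0,"ty":0,"tz":0,"turn":0}]' 0 40
```

```text
t: 4.15
tool_pos: [0.5486, 0.0523, 0.1003]
tool_rot: [0.0, 0.0, 1.0, -0.0]
wrist_force: [-0.1, 0.1, -0.5]
gripper_width: 0.0855
gripper_force: 0.0
t: 4.95
tool_pos: [0.5492, 0.0526, 0.102]
tool_rot: [0.001, -0.0, 1.0, -0.0]
wrist_force: [-1.1, -1.5, 6.9]
gripper_width: 0.0343
gripper_force: 40.5
```

```bash
python3 -m creep '[{"tx":0,"ty":0,"tz":-0.006,"turn":0},{"tx":0,"ty":0,"tz":-0.012,"turn":0},{"tx":0,"ty":0,"tz":-0.02,"turn":0},{"tx":0,"ty":0,"tz":-0.025,"turn":0},{"tx":0,"ty":0,"tz":-0.025,"turn":0},{"tx":0,"ty":0,"tz":-0.014,"turn":0},{"tx":0,"ty":0,"tz":-0.006,"turn":0},{"tx":0,"ty":0,"tz":0,"turn":0}]'
python3 -m creep '[{"tx":0.01,"ty":0.021,"tz":0,"turn":0},{"tx":0.02,"ty":0.042,"tz":0,"turn":0},{"tx":0.025,"ty":0.053,"tz":0,"turn":0},{"tx":0.029,"ty":0.06,"tz":0,"turn":0},{"tx":0.029,"ty":0.06,"tz":0,"turn":0},{"tx":0.025,"ty":0.053,"tz":0,"turn":0},{"tx":0.02,"ty":0.042,"tz":0,"turn":0},{"tx":0.01,"ty":0.021,"tz":0,"turn":0}]'
python3 -m creep '[{"tx":0,"ty":0,"tz":0,"turn":0},{"tx":0,"ty":0,"tz":0,"turn":0},{"tx":0,"ty":0,"tz":0.02,"turn":0},{"tx":0,"ty":0,"tz":0.02,"turn":0},{"tx":0,"ty":0,"tz":0,"turn":0},{"tx":0,"ty":0,"tz":0,"turn":0},{"tx":0,"ty":0,"tz":0,"turn":0},{"tx":0,"ty":0,"tz":0,"turn":0}]'
```

```text
t: 5.75
tool_pos: [0.5486, 0.0529, 0.1821]
tool_rot: [0.0, -0.0, 1.0, 0.0]
wrist_force: [-0.3, -0.6, -2.1]
gripper_width: 0.0343
gripper_force: 40.3
t: 6.55
tool_pos: [0.4201, 0.3189, 0.1807]
tool_rot: [-0.001, -0.002, 1.0, -0.0]
wrist_force: [0.5, -0.2, -4.1]
gripper_width: 0.0338
gripper_force: 40.8
t: 7.35
tool_pos: [0.423, 0.3168, 0.1526]
tool_rot: [0.001, 0.0, 1.0, 0.0]
wrist_force: [-0.0, 0.3, -3.1]
gripper_width: 0.034
gripper_force: 40.9
```

```bash
python3 -m creep '[{"tx":0,"ty":0,"tz":0.014,"turn":0},{"tx":0,"ty":0,"tz":0.014,"turn":0},{"tx":0,"ty":0,"tz":0.012,"turn":0},{"tx":0,"ty":0,"tz":0.009,"turn":0},{"tx":0,"ty":0,"tz":0.005,"turn":0},{"tx":0,"ty":0,"tz":0.003,"turn":0},{"tx":0,"ty":0,"tz":0.001,"turn":0},{"tx":0,"ty":0,"tz":0,"turn":0}]'
python3 -m creep '[{"tx":0,"ty":0,"tz":0.001,"turn":0},{"tx":0,"ty":0,"tz":0,"turn":0},{"tx":0,"ty":0,"tz":0,"turn":0},{"tx":0,"ty":0,"tz":0,"turn":0},{"tx":0,"ty":0,"tz":0,"turn":0},{"tx":0,"ty":0,"tz":0,"turn":0},{"tx":0,"ty":0,"tz":0,"turn":0},{"tx":0,"ty":0,"tz":0,"turn":0}]'
```

```text
t: 8.15
tool_pos: [0.4225, 0.3169, 0.1084]
tool_rot: [0.0, -0.0, 1.0, 0.0]
wrist_force: [-0.3, -0.4, -3.8]
gripper_width: 0.034
gripper_force: 40.9
t: 8.95
tool_pos: [0.4226, 0.317, 0.1081]
tool_rot: [0.0, -0.0, 1.0, 0.0]
wrist_force: [-1.1, -0.5, 6.2]
gripper_width: 0.0341
gripper_force: 41.8
```

```bash
python3 -m creep '[{"tx":0,"ty":0,"tz":0,"turn":0},{"tx":0,"ty":0,"tz":0,"turn":0},{"tx":0,"ty":0,"tz":0,"turn":0},{"tx":0,"ty":0,"tz":0,"turn":0},{"tx":0,"ty":0,"tz":0,"turn":0},{"tx":0,"ty":0,"tz":0,"turn":0},{"tx":0,"ty":0,"tz":-0.01,"turn":0},{"tx":0,"ty":0,"tz":-0.02,"turn":0}]' 1
python3 -m creep '[{"tx":0,"ty":0,"tz":-0.04,"turn":0},{"tx":0,"ty":0,"tz":-0.04,"turn":0},{"tx":0,"ty":0,"tz":-0.01,"turn":0},{"tx":-0.025,"ty":-0.025,"tz":0,"turn":0},{"tx":-0.04,"ty":-0.039,"tz":0,"turn":0},{"tx":-0.04,"ty":-0.039,"tz":0,"turn":0},{"tx":-0.04,"ty":-0.039,"tz":0,"turn":0},{"tx":-0.04,"ty":-0.039,"tz":0,"turn":0}]'
python3 -m creep '[{"tx":-0.04,"ty":-0.039,"tz":0,"turn":0},{"tx":-0.035,"ty":-0.034,"tz":0,"turn":0},{"tx":-0.024,"ty":-0.022,"tz":0,"turn":0},{"tx":0,"ty":0,"tz":0,"turn":0},{"tx":0,"ty":0,"tz":0.02,"turn":0},{"tx":0,"ty":0,"tz":0.02,"turn":0},{"tx":0,"ty":0,"tz":0,"turn":0},{"tx":0,"ty":0,"tz":0,"turn":0}]'
```

```text
t: 9.75
tool_pos: [0.4215, 0.3161, 0.1297]
tool_rot: [-0.001, -0.0, 1.0, -0.001]
wrist_force: [-0.6, -0.1, -0.3]
gripper_width: 0.0854
gripper_force: 0.0
t: 10.55
tool_pos: [0.5619, 0.1798, 0.1974]
tool_rot: [-0.0, -0.0, 1.0, 0.0]
wrist_force: [1.2, 0.2, -0.4]
gripper_width: 0.0855
gripper_force: 0.0
t: 11.35
tool_pos: [0.6346, 0.1103, 0.1674]
tool_rot: [-0.001, -0.0, 1.0, -0.0]
wrist_force: [-0.1, -0.2, 0.4]
gripper_width: 0.085
gripper_force: 0.0
```

```bash
python3 -m creep '[{"tx":-0.002,"ty":-0.001,"tz":0.01,"turn":0},{"tx":0,"ty":0,"tz":0.02,"turn":0},{"tx":0,"ty":0,"tz":0.02,"turn":0},{"tx":0,"ty":0,"tz":0.02,"turn":0},{"tx":0,"ty":0,"tz":0.02,"turn":0},{"tx":0,"ty":0,"tz":0.01,"turn":0},{"tx":0,"ty":0,"tz":0.004,"turn":0},{"tx":0,"ty":0,"tz":0,"turn":0}]'
python3 -m creep '[{"tx":0,"ty":0,"tz":0,"turn":0},{"tx":0,"ty":0,"tz":0,"turn":0},{"tx":0,"ty":0,"tz":0,"turn":0},{"tx":0,"ty":0,"tz":0,"turn":0},{"tx":0,"ty":0,"tz":0,"turn":0},{"tx":0,"ty":0,"tz":0,"turn":0},{"tx":0,"ty":0,"tz":0,"turn":0},{"tx":0,"ty":0,"tz":0,"turn":0}]' 0 40
```

```text
t: 12.15
tool_pos: [0.6368, 0.1091, 0.0894]
tool_rot: [-0.0, -0.0, 1.0, -0.0]
wrist_force: [0.5, -0.4, -0.7]
gripper_width: 0.0853
gripper_force: 0.0
t: 12.95
tool_pos: [0.6373, 0.1092, 0.0901]
tool_rot: [0.0, -0.0, 1.0, 0.0]
wrist_force: [-0.7, 0.9, 5.3]
gripper_width: 0.03
gripper_force: 39.9
```

```bash
python3 -m creep '[{"tx":0,"ty":0,"tz":-0.006,"turn":0},{"tx":0,"ty":0,"tz":-0.012,"turn":0},{"tx":0,"ty":0,"tz":-0.02,"turn":0},{"tx":0,"ty":0,"tz":-0.025,"turn":0},{"tx":0,"ty":0,"tz":-0.025,"turn":0},{"tx":0,"ty":0,"tz":-0.014,"turn":0},{"tx":0,"ty":0,"tz":-0.006,"turn":0},{"tx":0,"ty":0,"tz":0,"turn":0}]'
python3 -m creep '[{"tx":0.004,"ty":0.02,"tz":0,"turn":0},{"tx":0.006,"ty":0.038,"tz":0,"turn":0},{"tx":0.008,"ty":0.05,"tz":0,"turn":0},{"tx":0.01,"ty":0.054,"tz":0,"turn":0},{"tx":0.01,"ty":0.054,"tz":0,"turn":0},{"tx":0.008,"ty":0.05,"tz":0,"turn":0},{"tx":0.006,"ty":0.038,"tz":0,"turn":0},{"tx":0.002,"ty":0.02,"tz":0,"turn":0}]'
python3 -m creep '[{"tx":0,"ty":0,"tz":0,"turn":0},{"tx":0,"ty":0,"tz":0,"turn":0},{"tx":0,"ty":0,"tz":0.02,"turn":0},{"tx":0,"ty":0,"tz":0.025,"turn":0},{"tx":0,"ty":0,"tz":0.015,"turn":0},{"tx":0,"ty":0,"tz":0.005,"turn":0},{"tx":0,"ty":0,"tz":0,"turn":0},{"tx":0,"ty":0,"tz":0,"turn":0}]'
```

```text
t: 13.75
tool_pos: [0.637, 0.1091, 0.1708]
tool_rot: [0.0, -0.0, 1.0, 0.0]
wrist_force: [-0.5, 0.1, -2.1]
gripper_width: 0.0295
gripper_force: 39.7
t: 14.55
tool_pos: [0.5943, 0.3553, 0.1691]
tool_rot: [-0.001, -0.002, 1.0, -0.0]
wrist_force: [0.1, -1.2, -1.3]
gripper_width: 0.0298
gripper_force: 39.9
t: 15.35
tool_pos: [0.5968, 0.3519, 0.1226]
tool_rot: [0.0, 0.0, 1.0, 0.0]
wrist_force: [-0.0, 0.6, -1.9]
gripper_width: 0.03
gripper_force: 39.9
```

```bash
python3 -m creep '[{"tx":0,"ty":0,"tz":0.012,"turn":0},{"tx":0,"ty":0,"tz":0.012,"turn":0},{"tx":0,"ty":0,"tz":0.006,"turn":0},{"tx":0,"ty":0,"tz":0.003,"turn":0},{"tx":0,"ty":0,"tz":0.002,"turn":0},{"tx":0,"ty":0,"tz":0.001,"turn":0},{"tx":0,"ty":0,"tz":0.001,"turn":0},{"tx":0,"ty":0,"tz":0,"turn":0}]'
python3 -m creep '[{"tx":0,"ty":0,"tz":0,"turn":0},{"tx":0,"ty":0,"tz":0,"turn":0},{"tx":0,"ty":0,"tz":0,"turn":0},{"tx":0,"ty":0,"tz":0,"turn":0},{"tx":0,"ty":0,"tz":0,"turn":0},{"tx":0,"ty":0,"tz":0,"turn":0},{"tx":0,"ty":0,"tz":-0.01,"turn":0},{"tx":0,"ty":0,"tz":-0.02,"turn":0}]' 1
```

```text
t: 16.15
tool_pos: [0.5969, 0.352, 0.0963]
tool_rot: [0.001, -0.0, 1.0, 0.0]
wrist_force: [-2.3, -3.0, 9.9]
gripper_width: 0.0302
gripper_force: 41.2
t: 16.95
tool_pos: [0.5954, 0.3515, 0.116]
tool_rot: [-0.001, -0.0, 1.0, -0.001]
wrist_force: [-0.2, 0.0, 0.3]
gripper_width: 0.0855
gripper_force: 0.0
```

```bash
python3 -m creep '[{"tx":0,"ty":0,"tz":-0.04,"turn":0},{"tx":0,"ty":0,"tz":-0.04,"turn":0},{"tx":0,"ty":0,"tz":-0.03,"turn":0},{"tx":0,"ty":-0.03,"tz":0,"turn":0},{"tx":0,"ty":-0.055,"tz":0,"turn":0},{"tx":0,"ty":-0.055,"tz":0,"turn":0},{"tx":0,"ty":-0.055,"tz":0,"turn":0},{"tx":0,"ty":-0.055,"tz":0,"turn":0}]'
python3 -m creep '[{"tx":-0.011,"ty":-0.055,"tz":0,"turn":0},{"tx":0,"ty":-0.055,"tz":0,"turn":0},{"tx":0,"ty":-0.055,"tz":0,"turn":0},{"tx":0,"ty":-0.055,"tz":0,"turn":0},{"tx":0,"ty":-0.05,"tz":0,"turn":0},{"tx":0,"ty":0,"tz":0,"turn":0},{"tx":0,"ty":0,"tz":0,"turn":0},{"tx":0,"ty":0,"tz":0,"turn":0}]'
python3 - <<'E'
from h import *
from cell import cams,env
f=cams.grab_frame("wrist");cv2.imwrite("pics/w2.png",f["color"][...,::-1]);g=cams.grab_frame("top")
print(env.get_obs()["tool_pos"])
for F in(f,g):
  P=cloud(F);z=np.nan_to_num(P[...,2])
  for n,(x,y,h) in dict(belly=(.597,.352,.133),straight=(.604,-.041,.112),cone=(.4226,.317,.148),bowl=(.626,.0365,.052)).items():
    m=(np.hypot(P[...,0]-x,P[...,1]-y)<.04)&(abs(z-h)<.008);q=P[m]
    print(n,len(q),((q.max(0)+q.min(0))/2).round(4)if len(q) else'',np.ptp(q,axis=0).round(3) if len(q) else '')
E
```

```text
t: 17.75
tool_pos: [0.5967, 0.1632, 0.2009]
tool_rot: [0.001, -0.0, 1.0, 0.0]
wrist_force: [0.3, -0.5, 0.3]
gripper_width: 0.0851
gripper_force: 0.0
t: 18.55
tool_pos: [0.605, -0.0372, 0.1999]
tool_rot: [0.001, -0.0, 1.0, 0.0]
wrist_force: [-0.7, 1.7, 0.7]
gripper_width: 0.0856
gripper_force: 0.0
[ 0.60488712 -0.03674861  0.19951239]
belly 0  
straight 2885 [ 0.6056 -0.0392  0.109 ] [0.049 0.049 0.01 ]
cone 0  
bowl 879 [0.6245 0.0356 0.0489] [0.057 0.057 0.01 ]
belly 161 [0.595  0.351  0.1317] [0.03  0.031 0.012]
straight 0  
cone 199 [0.4232 0.3169 0.1467] [0.031 0.034 0.011]
bowl 63 [0.6246 0.0474 0.0507] [0.054 0.032 0.013]
```

View pics/w2.png

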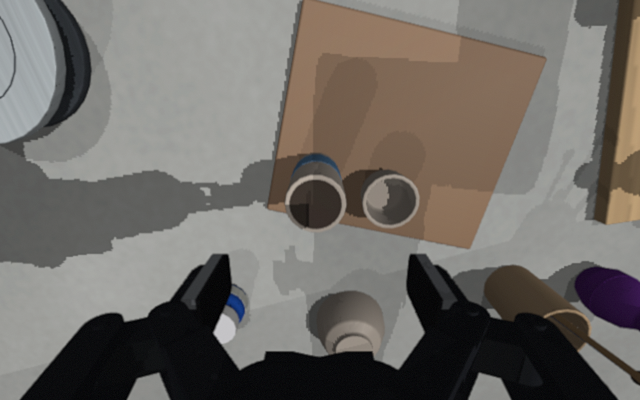

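The wrist view shows the straight vase's top at (316,201), between the finger lines, with the bowl at (390,200). The cone and belly vases are standing on the side board. I descend and grip the straight vase.

```bash
python3 -m creep '[{"tx":0,"ty":-0.003,"tz":0.015,"turn":0},{"tx":0,"ty":0,"tz":0.03,"turn":0},{"tx":0,"ty":0,"tz":0.035,"turn":0},{"tx":0,"ty":0,"tz":0.035,"turn":0},{"tx":0,"ty":0,"tz":0.03,"turn":0},{"tx":0,"ty":0,"tz":0.018,"turn":0},{"tx":0,"ty":0,"tz":0.008,"turn":0},{"tx":0,"ty":0,"tz":0.002,"turn":0}]'
python3 -m creep '[{"tx":0,"ty":0,"tz":0,"turn":0},{"tx":0,"ty":0,"tz":0,"turn":0},{"tx":0,"ty":0,"tz":0,"turn":0},{"tx":0,"ty":0,"tz":0,"turn":0},{"tx":0,"ty":0,"tz":0,"turn":0},{"tx":0,"ty":0,"tz":0,"turn":0},{"tx":0,"ty":0,"tz":0,"turn":0},{"tx":0,"ty":0,"tz":0,"turn":0}]' 0 40
```

```text
t: 19.45
tool_pos: [0.6044, -0.0399, 0.0687]
tool_rot: [-0.0, -0.0, 1.0, 0.0]
wrist_force: [-0.2, 0.2, 0.9]
gripper_width: 0.0855
gripper_force: 0.0
t: 20.25
tool_pos: [0.6058, -0.0402, 0.0706]
tool_rot: [0.001, -0.0, 1.0, -0.0]
wrist_force: [0.1, 0.8, 6.2]
gripper_width: 0.0492
gripper_force: 42.2
```

```bash
python3 -m creep '[{"tx":0,"ty":0,"tz":-0.006,"turn":0},{"tx":0,"ty":0,"tz":-0.02,"turn":0},{"tx":0,"ty":0,"tz":-0.03,"turn":0},{"tx":0,"ty":0,"tz":-0.035,"turn":0},{"tx":0,"ty":0,"tz":-0.03,"turn":0},{"tx":0,"ty":0,"tz":-0.012,"turn":0},{"tx":0,"ty":0,"tz":0,"turn":0},{"tx":0.004,"ty":0.015,"tz":0,"turn":0}]'
python3 -m creep '[{"tx":0.008,"ty":0.032,"tz":0,"turn":0},{"tx":0.012,"ty":0.045,"tz":0,"turn":0},{"tx":0.013,"ty":0.052,"tz":0,"turn":0},{"tx":0.013,"ty":0.052,"tz":0,"turn":0},{"tx":0.013,"ty":0.052,"tz":0,"turn":0},{"tx":0.013,"ty":0.052,"tz":0,"turn":0},{"tx":0.013,"ty":0.05,"tz":0,"turn":0},{"tx":0.012,"ty":0.045,"tz":0,"turn":0}]'
python3 -m creep '[{"tx":0.011,"ty":0.04,"tz":0,"turn":0},{"tx":0.009,"ty":0.035,"tz":0,"turn":0},{"tx":0.006,"ty":0.024,"tz":0,"turn":0},{"tx":0,"ty":0.005,"tz":0,"turn":0},{"tx":0,"ty":0,"tz":0,"turn":0},{"tx":0,"ty":0,"tz":0,"turn":0},{"tx":0,"ty":0,"tz":0,"turn":0},{"tx":0,"ty":0,"tz":0,"turn":0}]'
```

```text
t: 21.05
tool_pos: [0.6012, -0.0296, 0.1679]
tool_rot: [-0.001, 0.001, 1.0, -0.0]
wrist_force: [-0.7, 0.1, -2.8]
gripper_width: 0.0488
gripper_force: 41.8
t: 21.85
tool_pos: [0.5264, 0.2579, 0.1671]
tool_rot: [-0.002, -0.001, 1.0, -0.0]
wrist_force: [-0.1, -0.4, -2.0]
gripper_width: 0.049
gripper_force: 41.9
t: 22.65
tool_pos: [0.5097, 0.3331, 0.1691]
tool_rot: [0.0, 0.001, 1.0, -0.0]
wrist_force: [0.1, 0.2, -1.9]
gripper_width: 0.0487
gripper_force: 42.0
```

Descend from 0.169 to 0.076 (0.124 units) and release.

```bash
python3 -m creep '[{"tx":0,"ty":0,"tz":0.015,"turn":0},{"tx":0,"ty":0,"tz":0.03,"turn":0},{"tx":0,"ty":0,"tz":0.03,"turn":0},{"tx":0,"ty":0,"tz":0.025,"turn":0},{"tx":0,"ty":0,"tz":0.013,"turn":0},{"tx":0,"ty":0,"tz":0.006,"turn":0},{"tx":0,"ty":0,"tz":0.002,"turn":0},{"tx":0,"ty":0,"tz":0,"turn":0}]'
python3 -m creep '[{"tx":0,"ty":0,"tz":0.002,"turn":0},{"tx":0,"ty":0,"tz":0.001,"turn":0},{"tx":0,"ty":0,"tz":0,"turn":0},{"tx":0,"ty":0,"tz":0,"turn":0},{"tx":0,"ty":0,"tz":0,"turn":0},{"tx":0,"ty":0,"tz":0,"turn":0},{"tx":0,"ty":0,"tz":0,"turn":0},{"tx":0,"ty":0,"tz":0,"turn":0}]'
```

```text
t: 23.45
tool_pos: [0.5097, 0.3343, 0.0788]
tool_rot: [0.0, -0.0, 1.0, 0.0]
wrist_force: [0.2, -0.1, -2.1]
gripper_width: 0.0489
gripper_force: 42.0
t: 24.25
tool_pos: [0.5097, 0.3343, 0.0766]
tool_rot: [0.0, -0.0, 1.0, 0.0]
wrist_force: [-0.8, 1.0, 4.7]
gripper_width: 0.049
gripper_force: 42.5
```

```bash
python3 -m creep '[{"tx":0,"ty":0,"tz":0,"turn":0},{"tx":0,"ty":0,"tz":0,"turn":0},{"tx":0,"ty":0,"tz":0,"turn":0},{"tx":0,"ty":0,"tz":0,"turn":0},{"tx":0,"ty":0,"tz":0,"turn":0},{"tx":0,"ty":0,"tz":0,"turn":0},{"tx":0,"ty":0,"tz":-0.01,"turn":0},{"tx":0,"ty":0,"tz":-0.03,"turn":0}]' 1
python3 -m creep '[{"tx":0,"ty":0,"tz":-0.045,"turn":0},{"tx":0,"ty":0,"tz":-0.045,"turn":0},{"tx":0,"ty":0,"tz":-0.035,"turn":0},{"tx":-0.01,"ty":-0.028,"tz":0,"turn":0},{"tx":-0.02,"ty":-0.052,"tz":0,"turn":0},{"tx":-0.02,"ty":-0.052,"tz":0,"turn":0},{"tx":-0.02,"ty":-0.052,"tz":0,"turn":0},{"tx":-0.02,"ty":-0.052,"tz":0,"turn":0}]'
python3 -m creep '[{"tx":-0.02,"ty":-0.052,"tz":0,"turn":0},{"tx":-0.02,"ty":-0.052,"tz":0,"turn":0},{"tx":-0.015,"ty":-0.04,"tz":0,"turn":0},{"tx":-0.008,"ty":-0.018,"tz":0,"turn":0},{"tx":0,"ty":0,"tz":0.03,"turn":0},{"tx":0,"ty":0,"tz":0.03,"turn":0},{"tx":0,"ty":0,"tz":0,"turn":0},{"tx":0,"ty":0,"tz":0,"turn":0}]'
python3 - <<'E'
from h import *
from cell import cams,env
f=cams.grab_frame("wrist");g=cams.grab_frame("top");s=cams.grab_frame("side");cv2.imwrite("pics/s2.png",s["color"][...,::-1])
print(env.get_obs()["tool_pos"])
for F in(f,g,s):
  P=cloud(F);z=np.nan_to_num(P[...,2])
  for n,(x,y,h) in dict(belly=(.597,.352,.133),straight=(.51,.334,.118),cone=(.4226,.317,.148),bowl=(.6245,.0358,.052)).items():
    m=(np.hypot(P[...,0]-x,P[...,1]-y)<.04)&(abs(z-h)<.008);q=P[m]
    if len(q): print(n,len(q),((q.max(0)+q.min(0))/2).round(4),np.ptp(q,axis=0).round(3))
E
```

```text
t: 25.05
tool_pos: [0.5078, 0.333, 0.1046]
tool_rot: [-0.002, -0.0, 1.0, -0.001]
wrist_force: [-0.3, 0.9, 0.1]
gripper_width: 0.0855
gripper_force: 0.0
t: 25.85
tool_pos: [0.5773, 0.1556, 0.2006]
tool_rot: [0.0, -0.0, 1.0, 0.0]
wrist_force: [0.7, 0.2, -0.3]
gripper_width: 0.0857
gripper_force: 0.0
t: 26.65
tool_pos: [0.6238, 0.0361, 0.1551]
tool_rot: [-0.0, -0.001, 1.0, 0.0]
wrist_force: [0.3, -0.1, 0.5]
gripper_width: 0.0855
gripper_force: 0.0
[0.62500986 0.03607962 0.15639636]
bowl 1161 [0.6246 0.0359 0.0488] [0.057 0.057 0.01 ]
belly 162 [0.5953 0.3509 0.1322] [0.031 0.032 0.012]
straight 383 [0.5102 0.3339 0.117 ] [0.048 0.049 0.014]
cone 197 [0.4232 0.3162 0.1461] [0.03  0.034 0.012]
belly 295 [0.5955 0.3519 0.1305] [0.032 0.032 0.011]
straight 656 [0.5117 0.3355 0.1158] [0.048 0.05  0.011]
cone 334 [0.4241 0.3177 0.1455] [0.033 0.034 0.011]
bowl 192 [0.6264 0.0359 0.0495] [0.056 0.059 0.011]
```

View pics/s2.png

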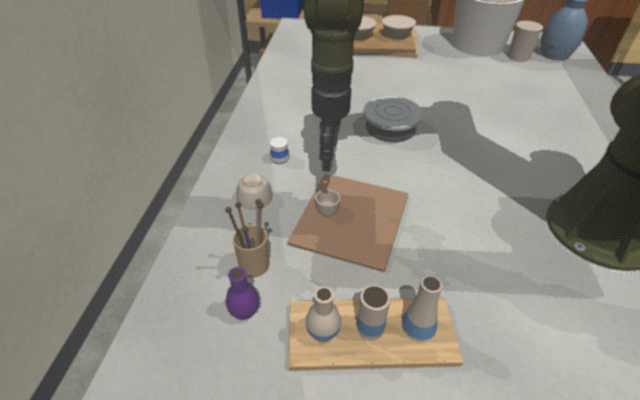

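The side view shows all three vases upright on the side board at (323,315), (373,312) and (425,308). The bowl is at (327,203), under the gripper. Step 1 is met, so I grasp the bowl.

```bash
python3 -m creep '[{"tx":0,"ty":0,"tz":0.02,"turn":0},{"tx":0,"ty":0,"tz":0.035,"turn":0},{"tx":0,"ty":0,"tz":0.035,"turn":0},{"tx":0,"ty":0,"tz":0.035,"turn":0},{"tx":0,"ty":0,"tz":0.03,"turn":0},{"tx":0,"ty":0,"tz":0.015,"turn":0},{"tx":0,"ty":0,"tz":0.008,"turn":0},{"tx":0,"ty":0,"tz":0,"turn":0}]'
python3 -m creep '[{"tx":0,"ty":0,"tz":0,"turn":0},{"tx":0,"ty":0,"tz":0,"turn":0},{"tx":0,"ty":0,"tz":0,"turn":0},{"tx":0,"ty":0,"tz":0,"turn":0},{"tx":0,"ty":0,"tz":0,"turn":0},{"tx":0,"ty":0,"tz":0,"turn":0},{"tx":0,"ty":0,"tz":0,"turn":0},{"tx":0,"ty":0,"tz":0,"turn":0}]' 0 30
```

```text
t: 27.6
tool_pos: [0.6244, 0.0357, 0.0215]
tool_rot: [0.0, -0.0, 1.0, -0.0]
wrist_force: [-0.0, -0.8, 0.5]
gripper_width: 0.0854
gripper_force: 0.0
t: 28.4
tool_pos: [0.6253, 0.0356, 0.0231]
tool_rot: [0.001, -0.0, 1.0, 0.0]
wrist_force: [-1.5, 0.1, 5.9]
gripper_width: 0.0568
gripper_force: 31.3
```

```bash
python3 -m creep '[{"tx":0,"ty":0,"tz":-0.006,"turn":0},{"tx":0,"ty":0,"tz":-0.02,"turn":0},{"tx":0,"ty":0,"tz":-0.035,"turn":0},{"tx":0,"ty":0,"tz":-0.04,"turn":0},{"tx":0,"ty":0,"tz":-0.035,"turn":0},{"tx":0,"ty":0,"tz":-0.02,"turn":0},{"tx":0,"ty":0,"tz":-0.006,"turn":0},{"tx":0.006,"ty":-0.015,"tz":0,"turn":0}]'
python3 -m creep '[{"tx":0.012,"ty":-0.032,"tz":0,"turn":0},{"tx":0.017,"ty":-0.045,"tz":0,"turn":0},{"tx":0.019,"ty":-0.052,"tz":0,"turn":0},{"tx":0.02,"ty":-0.053,"tz":0,"turn":0},{"tx":0.02,"ty":-0.053,"tz":0,"turn":0},{"tx":0.02,"ty":-0.053,"tz":0,"turn":0},{"tx":0.02,"ty":-0.053,"tz":0,"turn":0},{"tx":0.018,"ty":-0.05,"tz":0,"turn":0}]'
python3 -m creep '[{"tx":0.017,"ty":-0.045,"tz":0,"turn":0},{"tx":0.014,"ty":-0.035,"tz":0,"turn":0},{"tx":0.008,"ty":-0.021,"tz":0,"turn":0},{"tx":0,"ty":0,"tz":0,"turn":0},{"tx":0,"ty":0,"tz":0,"turn":0},{"tx":0,"ty":0,"tz":0.02,"turn":0},{"tx":0,"ty":0,"tz":0.01,"turn":0},{"tx":0,"ty":0,"tz":0,"turn":0}]'
python3 - <<'E'
from h import *
from cell import cams,env
f=cams.grab_frame("wrist");cv2.imwrite("pics/w3.png",f["color"][...,::-1])
print(env.get_obs()["tool_pos"])
for F in(f,dict(np.load("top0.npz"))):
  P=cloud(F);z=np.nan_to_num(P[...,2])
  m=(np.hypot(P[...,0]-.482,P[...,1]+.345)<.11)&(abs(z-.06)<.01)
  q=P[m];print("wheel",len(q),((q.max(0)+q.min(0))/2).round(4),np.ptp(q,axis=0).round(3),np.median(q[:,2]))
E
```

```text
t: 29.2
tool_pos: [0.6206, 0.025, 0.1441]
tool_rot: [0.001, -0.001, 1.0, 0.0]
wrist_force: [-0.5, -0.1, -1.0]
gripper_width: 0.0563
gripper_force: 32.2
t: 30.0
tool_pos: [0.5077, -0.2707, 0.1415]
tool_rot: [-0.001, 0.0, 1.0, 0.0]
wrist_force: [-0.3, -0.3, -1.7]
gripper_width: 0.0564
gripper_force: 32.2
t: 30.8
tool_pos: [0.4805, -0.3429, 0.1189]
tool_rot: [-0.001, -0.001, 1.0, 0.001]
wrist_force: [0.5, -0.1, -1.1]
gripper_width: 0.0564
gripper_force: 32.3
[ 0.48084255 -0.34342008  0.11965264]
wheel 28913 [ 0.4613 -0.3459  0.059 ] [0.131 0.169 0.006] 0.0594536728691703
wheel 3953 [ 0.482  -0.3454  0.0582] [0.168 0.169 0.016] 0.05950575825298414
```

View pics/w3.png

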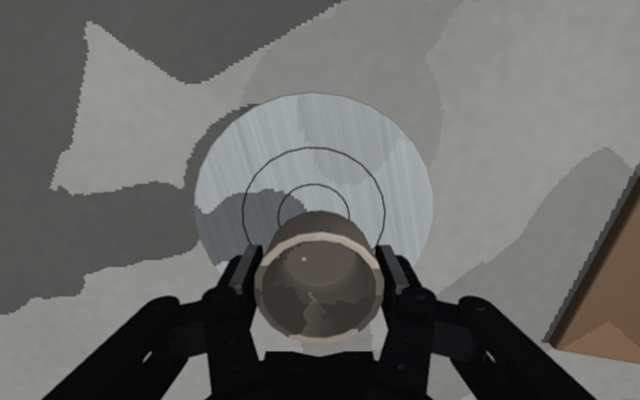

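The wrist view shows the bowl held level at (320,285) and the wheel head centred at (314,212). I lower it to just above contact and then touch down.

```bash
python3 -m creep '[{"tx":-0.001,"ty":-0.003,"tz":0.01,"turn":0},{"tx":0,"ty":0,"tz":0.016,"turn":0},{"tx":0,"ty":0,"tz":0.016,"turn":0},{"tx":0,"ty":0,"tz":0.012,"turn":0},{"tx":0,"ty":0,"tz":0.006,"turn":0},{"tx":0,"ty":0,"tz":0.002,"turn":0},{"tx":0,"ty":0,"tz":0,"turn":0},{"tx":0,"ty":0,"tz":0,"turn":0}]'
python3 -m creep '[{"tx":0,"ty":0,"tz":0.001,"turn":0},{"tx":0,"ty":0,"tz":0.001,"turn":0},{"tx":0,"ty":0,"tz":0,"turn":0},{"tx":0,"ty":0,"tz":0,"turn":0},{"tx":0,"ty":0,"tz":0,"turn":0},{"tx":0,"ty":0,"tz":0,"turn":0},{"tx":0,"ty":0,"tz":0,"turn":0},{"tx":0,"ty":0,"tz":0,"turn":0}]'
```

```text
t: 31.65
tool_pos: [0.4821, -0.3472, 0.0742]
tool_rot: [0.0, -0.0, 1.0, -0.0]
wrist_force: [-0.1, 0.8, -1.4]
gripper_width: 0.056
gripper_force: 32.3
t: 32.45
tool_pos: [0.4818, -0.347, 0.0723]
tool_rot: [-0.0, -0.0, 1.0, 0.0]
wrist_force: [0.5, -0.8, -0.0]
gripper_width: 0.0562
gripper_force: 32.3
```

```bash
python3 -m creep '[{"tx":0,"ty":0,"tz":0.001,"turn":0},{"tx":0,"ty":0,"tz":0.001,"turn":0},{"tx":0,"ty":0,"tz":0,"turn":0},{"tx":0,"ty":0,"tz":0,"turn":0},{"tx":0,"ty":0,"tz":0,"turn":0},{"tx":0,"ty":0,"tz":0,"turn":0},{"tx":0,"ty":0,"tz":0,"turn":0},{"tx":0,"ty":0,"tz":0,"turn":0}]'
python3 -m creep '[{"tx":0,"ty":0,"tz":0,"turn":0},{"tx":0,"ty":0,"tz":0,"turn":0},{"tx":0,"ty":0,"tz":0,"turn":0},{"tx":0,"ty":0,"tz":0,"turn":0},{"tx":0,"ty":0,"tz":0,"turn":0},{"tx":0,"ty":0,"tz":0,"turn":0},{"tx":0,"ty":0,"tz":-0.01,"turn":0},{"tx":0,"ty":0,"tz":-0.03,"turn":0}]' 1
python3 -m creep '[{"tx":0,"ty":0,"tz":-0.045,"turn":0},{"tx":0,"ty":0,"tz":-0.045,"turn":0},{"tx":0,"ty":0,"tz":-0.045,"turn":0},{"tx":0,"ty":0,"tz":0,"turn":0},{"tx":0,"ty":0,"tz":0,"turn":0},{"tx":0,"ty":0,"tz":0,"turn":0},{"tx":0,"ty":0,"tz":0,"turn":0},{"tx":0,"ty":0,"tz":0,"turn":0}]'
python3 - <<'E'
from h import *
from cell import cams,env
f=cams.grab_frame("wrist");s=cams.grab_frame("side")
for F in(f,s):
  P=cloud(F);z=np.nan_to_num(P[...,2])
  m=(np.hypot(P[...,0]-.482,P[...,1]+.345)<.06)&(abs(z-.1)<.012)
  q=P[m];print("bowl",len(q),((q.max(0)+q.min(0))/2).round(4),np.ptp(q,axis=0).round(3),q[:,2].max())
E
```

```text
t: 33.25
tool_pos: [0.4818, -0.347, 0.0711]
tool_rot: [0.0, -0.0, 1.0, -0.0]
wrist_force: [-1.6, 1.5, 5.6]
gripper_width: 0.0561
gripper_force: 32.6
t: 34.05
tool_pos: [0.4803, -0.3459, 0.0995]
tool_rot: [-0.002, -0.0, 1.0, 0.001]
wrist_force: [0.6, 0.8, 1.0]
gripper_width: 0.0852
gripper_force: 0.0
t: 34.85
tool_pos: [0.4812, -0.3465, 0.2009]
tool_rot: [-0.001, -0.0, 1.0, 0.001]
wrist_force: [-1.0, -0.5, -0.0]
gripper_width: 0.0853
gripper_force: 0.0
bowl 1338 [ 0.4809 -0.3467  0.0949] [0.057 0.056 0.014] 0.10171395529555761
bowl 173 [ 0.4827 -0.3455  0.0954] [0.056 0.063 0.014] 0.10212423037957911
```

Bowl stands centred on the wheel. Now the vases go back, starting with the straight one.

```bash
python3 -m creep '[{"tx":-0.002,"ty":0.04,"tz":0,"turn":0},{"tx":-0.002,"ty":0.058,"tz":0,"turn":0},{"tx":-0.002,"ty":0.058,"tz":0,"turn":0},{"tx":-0.002,"ty":0.058,"tz":0,"turn":0},{"tx":-0.002,"ty":0.058,"tz":0,"turn":0},{"tx":-0.002,"ty":0.058,"tz":0,"turn":0},{"tx":-0.002,"ty":0.058,"tz":0,"turn":0},{"tx":-0.002,"ty":0.058,"tz":0,"turn":0}]'
python3 -m creep '[{"tx":-0.003,"ty":0.058,"tz":0,"turn":0},{"tx":-0.003,"ty":0.058,"tz":0,"turn":0},{"tx":-0.003,"ty":0.058,"tz":0,"turn":0},{"tx":-0.003,"ty":0.058,"tz":0,"turn":0},{"tx":-0.003,"ty":0.058,"tz":0,"turn":0},{"tx":-0.003,"ty":0.058,"tz":0,"turn":0},{"tx":-0.002,"ty":0.055,"tz":0,"turn":0},{"tx":-0.001,"ty":0.04,"tz":0,"turn":0}]'
python3 -m creep '[{"tx":0,"ty":0.019,"tz":0,"turn":0},{"tx":0,"ty":0,"tz":0,"turn":0},{"tx":0,"ty":0,"tz":0,"turn":0},{"tx":0,"ty":0,"tz":0.03,"turn":0},{"tx":0,"ty":0,"tz":0.03,"turn":0},{"tx":0,"ty":0,"tz":0,"turn":0},{"tx":0,"ty":0,"tz":0,"turn":0},{"tx":0,"ty":0,"tz":0,"turn":0}]'
```

```text
t: 35.75
tool_pos: [0.4934, -0.0108, 0.202]
tool_rot: [0.0, -0.0, 1.0, 0.0]
wrist_force: [0.6, 0.3, 0.5]
gripper_width: 0.0853
gripper_force: 0.0
t: 36.55
tool_pos: [0.509, 0.3224, 0.2016]
tool_rot: [-0.0, -0.001, 1.0, 0.0]
wrist_force: [0.5, 0.8, 0.5]
gripper_width: 0.0855
gripper_force: 0.0
t: 37.35
tool_pos: [0.5101, 0.3337, 0.1585]
tool_rot: [0.001, 0.0, 1.0, 0.0]
wrist_force: [0.3, 0.8, -0.4]
gripper_width: 0.0854
gripper_force: 0.0
```

```bash
python3 -m creep '[{"tx":0,"ty":0,"tz":0.015,"turn":0},{"tx":0,"ty":0,"tz":0.025,"turn":0},{"tx":0,"ty":0,"tz":0.03,"turn":0},{"tx":0,"ty":0,"tz":0.025,"turn":0},{"tx":0,"ty":0,"tz":0.01,"turn":0},{"tx":0,"ty":0,"tz":0.004,"turn":0},{"tx":0,"ty":0,"tz":0,"turn":0},{"tx":0,"ty":0,"tz":0,"turn":0}]'
python3 -m creep '[{"tx":0,"ty":0,"tz":0,"turn":0},{"tx":0,"ty":0,"tz":0,"turn":0},{"tx":0,"ty":0,"tz":0,"turn":0},{"tx":0,"ty":0,"tz":0,"turn":0},{"tx":0,"ty":0,"tz":0,"turn":0},{"tx":0,"ty":0,"tz":0,"turn":0},{"tx":0,"ty":0,"tz":0,"turn":0},{"tx":0,"ty":0,"tz":0,"turn":0}]' 0 40
python3 -m creep '[{"tx":0,"ty":0,"tz":-0.006,"turn":0},{"tx":0,"ty":0,"tz":-0.02,"turn":0},{"tx":0,"ty":0,"tz":-0.03,"turn":0},{"tx":0,"ty":0,"tz":-0.035,"turn":0},{"tx":0,"ty":0,"tz":-0.03,"turn":0},{"tx":0,"ty":0,"tz":-0.012,"turn":0},{"tx":0,"ty":0,"tz":0,"turn":0},{"tx":0,"ty":0,"tz":0,"turn":0}]'
```

```text
t: 38.15
tool_pos: [0.51, 0.3345, 0.0763]
tool_rot: [0.001, -0.0, 1.0, 0.0]
wrist_force: [0.2, -0.9, -0.5]
gripper_width: 0.0855
gripper_force: 0.0
t: 38.95
tool_pos: [0.5098, 0.3344, 0.076]
tool_rot: [0.001, -0.0, 1.0, 0.0]
wrist_force: [-0.4, 0.1, 5.9]
gripper_width: 0.0492
gripper_force: 41.8
t: 39.75
tool_pos: [0.5087, 0.3336, 0.1738]
tool_rot: [-0.001, -0.0, 1.0, -0.0]
wrist_force: [-0.9, -0.8, -2.9]
gripper_width: 0.0489
gripper_force: 41.8
```

```bash
python3 -m creep '[{"tx":-0.003,"ty":-0.02,"tz":0,"turn":0},{"tx":-0.008,"ty":-0.035,"tz":0,"turn":0},{"tx":-0.012,"ty":-0.048,"tz":0,"turn":0},{"tx":-0.014,"ty":-0.052,"tz":0,"turn":0},{"tx":-0.014,"ty":-0.052,"tz":0,"turn":0},{"tx":-0.014,"ty":-0.052,"tz":0,"turn":0},{"tx":-0.014,"ty":-0.052,"tz":0,"turn":0},{"tx":-0.014,"ty":-0.052,"tz":0,"turn":0}]'
python3 -m creep '[{"tx":-0.013,"ty":-0.05,"tz":0,"turn":0},{"tx":-0.012,"ty":-0.044,"tz":0,"turn":0},{"tx":-0.008,"ty":-0.03,"tz":0,"turn":0},{"tx":-0.002,"ty":-0.012,"tz":0,"turn":0},{"tx":0,"ty":0,"tz":0,"turn":0},{"tx":0,"ty":0,"tz":0.03,"turn":0},{"tx":0,"ty":0,"tz":0.03,"turn":0},{"tx":0,"ty":0,"tz":0,"turn":0}]'
python3 -m creep '[{"tx":0,"ty":0,"tz":0.02,"turn":0},{"tx":0,"ty":0,"tz":0.02,"turn":0},{"tx":0,"ty":0,"tz":0.015,"turn":0},{"tx":0,"ty":0,"tz":0.01,"turn":0},{"tx":0,"ty":0,"tz":0,"turn":0},{"tx":0,"ty":0,"tz":0,"turn":0},{"tx":0,"ty":0,"tz":0,"turn":0},{"tx":0,"ty":0,"tz":0,"turn":0}]'
```

```text
t: 40.55
tool_pos: [0.5782, 0.0592, 0.1737]
tool_rot: [-0.001, -0.0, 1.0, -0.0]
wrist_force: [1.3, 0.4, -1.7]
gripper_width: 0.0489
gripper_force: 41.9
t: 41.35
tool_pos: [0.6021, -0.0388, 0.1265]
tool_rot: [-0.003, -0.001, 1.0, 0.0]
wrist_force: [-0.8, 0.3, -2.1]
gripper_width: 0.0487
gripper_force: 42.0
t: 42.15
tool_pos: [0.606, -0.0402, 0.0821]
tool_rot: [0.001, -0.0, 1.0, -0.0]
wrist_force: [0.2, -0.1, -1.7]
gripper_width: 0.0486
gripper_force: 42.1
```

Position matches the start grasp (0.6058, −0.0402). Touch down at about 0.070, with small steps at the end.

```bash
python3 -m creep '[{"tx":0,"ty":0,"tz":0.005,"turn":0},{"tx":0,"ty":0,"tz":0.004,"turn":0},{"tx":0,"ty":0,"tz":0.003,"turn":0},{"tx":0,"ty":0,"tz":0.002,"turn":0},{"tx":0,"ty":0,"tz":0.001,"turn":0},{"tx":0,"ty":0,"tz":0.001,"turn":0},{"tx":0,"ty":0,"tz":0,"turn":0},{"tx":0,"ty":0,"tz":0,"turn":0}]'
```

```text
t: 42.95
tool_pos: [0.6054, -0.0402, 0.0701]
tool_rot: [0.0, -0.0, 1.0, -0.0]
wrist_force: [-2.9, -0.6, 4.0]
gripper_width: 0.0492
gripper_force: 42.7
```

```bash
python3 -m creep '[{"tx":0,"ty":0,"tz":0,"turn":0},{"tx":0,"ty":0,"tz":0,"turn":0},{"tx":0,"ty":0,"tz":0,"turn":0},{"tx":0,"ty":0,"tz":0,"turn":0},{"tx":0,"ty":0,"tz":0,"turn":0},{"tx":0,"ty":0,"tz":0,"turn":0},{"tx":0,"ty":0,"tz":-0.01,"turn":0},{"tx":0,"ty":0,"tz":-0.03,"turn":0}]' 1
python3 -m creep '[{"tx":0,"ty":0,"tz":-0.045,"turn":0},{"tx":0,"ty":0,"tz":-0.045,"turn":0},{"tx":0,"ty":0,"tz":-0.043,"turn":0},{"tx":0,"ty":0.03,"tz":0,"turn":0},{"tx":0.002,"ty":0.055,"tz":0,"turn":0},{"tx":0.002,"ty":0.055,"tz":0,"turn":0},{"tx":0.002,"ty":0.055,"tz":0,"turn":0},{"tx":0.002,"ty":0.055,"tz":0,"turn":0}]'
python3 -m creep '[{"tx":0.001,"ty":0.055,"tz":0,"turn":0},{"tx":0.001,"ty":0.055,"tz":0,"turn":0},{"tx":0.001,"ty":0.055,"tz":0,"turn":0},{"tx":0,"ty":0.055,"tz":0,"turn":0},{"tx":0,"ty":0.038,"tz":0,"turn":0},{"tx":0,"ty":0.015,"tz":0,"turn":0},{"tx":0,"ty":0,"tz":0,"turn":0},{"tx":0,"ty":0,"tz":0,"turn":0}]'
python3 -m creep '[{"tx":0,"ty":0,"tz":0.015,"turn":0},{"tx":0,"ty":0,"tz":0.02,"turn":0},{"tx":0,"ty":0,"tz":0.02,"turn":0},{"tx":0,"ty":0,"tz":0.005,"turn":0},{"tx":0,"ty":0,"tz":0,"turn":0},{"tx":0,"ty":0,"tz":0,"turn":0},{"tx":0,"ty":0,"tz":0,"turn":0},{"tx":0,"ty":0,"tz":0,"turn":0}]'
```

```text
t: 43.75
tool_pos: [0.6036, -0.0401, 0.0979]
tool_rot: [-0.002, -0.0, 1.0, 0.0]
wrist_force: [-0.1, -0.3, -0.7]
gripper_width: 0.0855
gripper_force: 0.0
t: 44.55
tool_pos: [0.5993, 0.1488, 0.1999]
tool_rot: [0.0, 0.0, 1.0, 0.0]
wrist_force: [-0.0, -0.6, 0.1]
gripper_width: 0.0855
gripper_force: 0.0
t: 45.35
tool_pos: [0.5971, 0.351, 0.1991]
tool_rot: [-0.0, 0.0, 1.0, -0.0]
wrist_force: [0.6, -1.1, -0.0]
gripper_width: 0.0851
gripper_force: 0.0
t: 46.15
tool_pos: [0.5975, 0.3522, 0.1549]
tool_rot: [0.001, -0.0, 1.0, 0.0]
wrist_force: [0.0, -0.9, 0.1]
gripper_width: 0.0853
gripper_force: 0.0
```

```bash
python3 -m creep '[{"tx":0,"ty":0,"tz":0.015,"turn":0},{"tx":0,"ty":0,"tz":0.025,"turn":0},{"tx":0,"ty":0,"tz":0.022,"turn":0},{"tx":0,"ty":0,"tz":0.012,"turn":0},{"tx":0,"ty":0,"tz":0.004,"turn":0},{"tx":0,"ty":0,"tz":0,"turn":0},{"tx":0,"ty":0,"tz":0,"turn":0},{"tx":0,"ty":0,"tz":0,"turn":0}]'
python3 -m creep '[{"tx":0,"ty":0,"tz":0,"turn":0},{"tx":0,"ty":0,"tz":0,"turn":0},{"tx":0,"ty":0,"tz":0,"turn":0},{"tx":0,"ty":0,"tz":0,"turn":0},{"tx":0,"ty":0,"tz":0,"turn":0},{"tx":0,"ty":0,"tz":0,"turn":0},{"tx":0,"ty":0,"tz":0,"turn":0},{"tx":0,"ty":0,"tz":0,"turn":0}]' 0 40
python3 -m creep '[{"tx":0,"ty":0,"tz":-0.006,"turn":0},{"tx":0,"ty":0,"tz":-0.012,"turn":0},{"tx":0,"ty":0,"tz":-0.02,"turn":0},{"tx":0,"ty":0,"tz":-0.025,"turn":0},{"tx":0,"ty":0,"tz":-0.025,"turn":0},{"tx":0,"ty":0,"tz":-0.014,"turn":0},{"tx":0,"ty":0,"tz":-0.006,"turn":0},{"tx":0,"ty":0,"tz":0,"turn":0}]'
```

```text
t: 46.95
tool_pos: [0.5977, 0.3524, 0.0965]
tool_rot: [0.001, -0.0, 1.0, 0.0]
wrist_force: [-0.1, 0.1, 0.8]
gripper_width: 0.0858
gripper_force: 0.0
t: 47.75
tool_pos: [0.5972, 0.352, 0.0958]
tool_rot: [0.0, -0.0, 1.0, 0.0]
wrist_force: [0.0, -0.9, 2.3]
gripper_width: 0.0298
gripper_force: 39.9
t: 48.55
tool_pos: [0.5973, 0.3523, 0.1774]
tool_rot: [0.001, -0.0, 1.0, 0.0]
wrist_force: [-0.3, 0.4, -2.0]
gripper_width: 0.0296
gripper_force: 39.7
```

```bash
python3 -m creep '[{"tx":-0.003,"ty":-0.02,"tz":0,"turn":0},{"tx":-0.006,"ty":-0.038,"tz":0,"turn":0},{"tx":-0.008,"ty":-0.05,"tz":0,"turn":0},{"tx":-0.01,"ty":-0.054,"tz":0,"turn":0},{"tx":-0.01,"ty":-0.054,"tz":0,"turn":0},{"tx":-0.008,"ty":-0.05,"tz":0,"turn":0},{"tx":-0.006,"ty":-0.038,"tz":0,"turn":0},{"tx":-0.002,"ty":-0.02,"tz":0,"turn":0}]'
python3 -m creep '[{"tx":0,"ty":0,"tz":0,"turn":0},{"tx":0,"ty":0,"tz":0,"turn":0},{"tx":0,"ty":0,"tz":0.02,"turn":0},{"tx":0,"ty":0,"tz":0.03,"turn":0},{"tx":0,"ty":0,"tz":0.03,"turn":0},{"tx":0,"ty":0,"tz":0.015,"turn":0},{"tx":0,"ty":0,"tz":0,"turn":0},{"tx":0,"ty":0,"tz":0,"turn":0}]'
```

```text
t: 49.35
tool_pos: [0.6363, 0.1054, 0.1754]
tool_rot: [-0.001, 0.001, 1.0, -0.001]
wrist_force: [-0.3, 0.2, -2.9]
gripper_width: 0.0299
gripper_force: 39.9
t: 50.15
tool_pos: [0.6371, 0.1098, 0.1058]
tool_rot: [0.0, -0.001, 1.0, 0.0]
wrist_force: [0.1, -0.5, -2.4]
gripper_width: 0.0299
gripper_force: 39.9
```

```bash
python3 -m creep '[{"tx":0,"ty":0,"tz":0.006,"turn":0},{"tx":0,"ty":0,"tz":0.006,"turn":0},{"tx":0,"ty":0,"tz":0.004,"turn":0},{"tx":0,"ty":0,"tz":0.003,"turn":0},{"tx":0,"ty":0,"tz":0.001,"turn":0},{"tx":0,"ty":0,"tz":0.001,"turn":0},{"tx":0,"ty":0,"tz":0,"turn":0},{"tx":0,"ty":0,"tz":0,"turn":0}]'
```

```text
t: 50.95
tool_pos: [0.637, 0.109, 0.0898]
tool_rot: [0.0, -0.0, 1.0, -0.0]
wrist_force: [-0.9, -1.1, -0.4]
gripper_width: 0.0296
gripper_force: 40.0
```

```bash
python3 -m creep '[{"tx":0,"ty":0,"tz":0.001,"turn":0},{"tx":0,"ty":0,"tz":0,"turn":0},{"tx":0,"ty":0,"tz":0,"turn":0},{"tx":0,"ty":0,"tz":0,"turn":0},{"tx":0,"ty":0,"tz":0,"turn":0},{"tx":0,"ty":0,"tz":0,"turn":0},{"tx":0,"ty":0,"tz":0,"turn":0},{"tx":0,"ty":0,"tz":0,"turn":0}]'
python3 -m creep '[{"tx":0,"ty":0,"tz":0,"turn":0},{"tx":0,"ty":0,"tz":0,"turn":0},{"tx":0,"ty":0,"tz":0,"turn":0},{"tx":0,"ty":0,"tz":0,"turn":0},{"tx":0,"ty":0,"tz":0,"turn":0},{"tx":0,"ty":0,"tz":0,"turn":0},{"tx":0,"ty":0,"tz":-0.01,"turn":0},{"tx":0,"ty":0,"tz":-0.03,"turn":0}]' 1
python3 -m creep '[{"tx":0,"ty":0,"tz":-0.045,"turn":0},{"tx":0,"ty":0,"tz":-0.045,"turn":0},{"tx":0,"ty":0,"tz":-0.018,"turn":0},{"tx":0.025,"ty":0.024,"tz":0,"turn":0},{"tx":0.04,"ty":0.039,"tz":0,"turn":0},{"tx":0.04,"ty":0.039,"tz":0,"turn":0},{"tx":0.04,"ty":0.039,"tz":0,"turn":0},{"tx":0.04,"ty":0.039,"tz":0,"turn":0}]'
python3 -m creep '[{"tx":0.04,"ty":0.039,"tz":0,"turn":0},{"tx":0.035,"ty":0.034,"tz":0,"turn":0},{"tx":0.02,"ty":0.018,"tz":0,"turn":0},{"tx":0.006,"ty":0.006,"tz":0,"turn":0},{"tx":0,"ty":0,"tz":0,"turn":0},{"tx":0,"ty":0,"tz":0.02,"turn":0},{"tx":0,"ty":0,"tz":0.02,"turn":0},{"tx":0,"ty":0,"tz":0,"turn":0}]'
```

```text
t: 51.75
tool_pos: [0.6373, 0.1091, 0.0898]
tool_rot: [0.001, -0.0, 1.0, 0.0]
wrist_force: [-1.7, -1.2, 4.9]
gripper_width: 0.0297
gripper_force: 40.6
t: 52.55
tool_pos: [0.635, 0.1088, 0.1172]
tool_rot: [-0.002, -0.0, 1.0, -0.0]
wrist_force: [0.1, -0.1, 0.0]
gripper_width: 0.0856
gripper_force: 0.0
t: 53.35
tool_pos: [0.4966, 0.2448, 0.1995]
tool_rot: [-0.0, 0.0, 1.0, -0.0]
wrist_force: [0.8, 0.3, 1.0]
gripper_width: 0.0854
gripper_force: 0.0
t: 54.15
tool_pos: [0.4221, 0.315, 0.1679]
tool_rot: [-0.001, 0.001, 1.0, -0.001]
wrist_force: [-0.6, -0.4, 0.0]
gripper_width: 0.0853
gripper_force: 0.0
```

```bash
python3 -m creep '[{"tx":0,"ty":0.002,"tz":0.015,"turn":0},{"tx":0,"ty":0,"tz":0.025,"turn":0},{"tx":0,"ty":0,"tz":0.022,"turn":0},{"tx":0,"ty":0,"tz":0.012,"turn":0},{"tx":0,"ty":0,"tz":0.005,"turn":0},{"tx":0,"ty":0,"tz":0,"turn":0},{"tx":0,"ty":0,"tz":0,"turn":0},{"tx":0,"ty":0,"tz":0,"turn":0}]'
python3 -m creep '[{"tx":0,"ty":0,"tz":0,"turn":0},{"tx":0,"ty":0,"tz":0,"turn":0},{"tx":0,"ty":0,"tz":0,"turn":0},{"tx":0,"ty":0,"tz":0,"turn":0},{"tx":0,"ty":0,"tz":0,"turn":0},{"tx":0,"ty":0,"tz":0,"turn":0},{"tx":0,"ty":0,"tz":0,"turn":0},{"tx":0,"ty":0,"tz":0,"turn":0}]' 0 40
python3 -m creep '[{"tx":0,"ty":0,"tz":-0.006,"turn":0},{"tx":0,"ty":0,"tz":-0.012,"turn":0},{"tx":0,"ty":0,"tz":-0.02,"turn":0},{"tx":0,"ty":0,"tz":-0.025,"turn":0},{"tx":0,"ty":0,"tz":-0.025,"turn":0},{"tx":0,"ty":0,"tz":-0.014,"turn":0},{"tx":0,"ty":0,"tz":-0.006,"turn":0},{"tx":0,"ty":0,"tz":0,"turn":0}]'
```

```text
t: 54.95
tool_pos: [0.4229, 0.3186, 0.1114]
tool_rot: [0.001, -0.0, 1.0, 0.0]
wrist_force: [0.1, 0.5, 0.3]
gripper_width: 0.086
gripper_force: 0.0
t: 55.75
tool_pos: [0.4225, 0.3181, 0.1109]
tool_rot: [0.0, -0.0, 1.0, -0.0]
wrist_force: [-1.0, -3.0, 4.4]
gripper_width: 0.0341
gripper_force: 39.9
t: 56.55
tool_pos: [0.4224, 0.3184, 0.1918]
tool_rot: [0.0, -0.0, 1.0, 0.0]
wrist_force: [0.3, -0.6, -4.2]
gripper_width: 0.0338
gripper_force: 40.4
```

```bash
python3 -m creep '[{"tx":-0.01,"ty":-0.021,"tz":0,"turn":0},{"tx":-0.02,"ty":-0.042,"tz":0,"turn":0},{"tx":-0.025,"ty":-0.053,"tz":0,"turn":0},{"tx":-0.029,"ty":-0.06,"tz":0,"turn":0},{"tx":-0.029,"ty":-0.06,"tz":0,"turn":0},{"tx":-0.025,"ty":-0.053,"tz":0,"turn":0},{"tx":-0.02,"ty":-0.042,"tz":0,"turn":0},{"tx":-0.01,"ty":-0.021,"tz":0,"turn":0}]'
python3 -m creep '[{"tx":0,"ty":0,"tz":0,"turn":0},{"tx":0,"ty":0,"tz":0,"turn":0},{"tx":0,"ty":0,"tz":0.02,"turn":0},{"tx":0,"ty":0,"tz":0.03,"turn":0},{"tx":0,"ty":0,"tz":0.03,"turn":0},{"tx":0,"ty":0,"tz":0.015,"turn":0},{"tx":0,"ty":0,"tz":0,"turn":0},{"tx":0,"ty":0,"tz":0,"turn":0}]'
```

```text
t: 57.35
tool_pos: [0.5488, 0.0513, 0.1902]
tool_rot: [-0.001, 0.001, 1.0, -0.001]
wrist_force: [-0.3, 0.6, -3.4]
gripper_width: 0.034
gripper_force: 40.9
t: 58.15
tool_pos: [0.5484, 0.0549, 0.1207]
tool_rot: [0.0, -0.001, 1.0, 0.0]
wrist_force: [0.8, 0.1, -1.8]
gripper_width: 0.0343
gripper_force: 40.9
```

```bash
python3 -m creep '[{"tx":0,"ty":-0.002,"tz":0.006,"turn":0},{"tx":0,"ty":0,"tz":0.006,"turn":0},{"tx":0,"ty":0,"tz":0.004,"turn":0},{"tx":0,"ty":0,"tz":0.003,"turn":0},{"tx":0,"ty":0,"tz":0.001,"turn":0},{"tx":0,"ty":0,"tz":0.001,"turn":0},{"tx":0,"ty":0,"tz":0,"turn":0},{"tx":0,"ty":0,"tz":0,"turn":0}]'
python3 -m creep '[{"tx":0,"ty":0,"tz":0.001,"turn":0},{"tx":0,"ty":0,"tz":0,"turn":0},{"tx":0,"ty":0,"tz":0,"turn":0},{"tx":0,"ty":0,"tz":0,"turn":0},{"tx":0,"ty":0,"tz":0,"turn":0},{"tx":0,"ty":0,"tz":0,"turn":0},{"tx":0,"ty":0,"tz":0,"turn":0},{"tx":0,"ty":0,"tz":0,"turn":0}]'
```

```text
t: 58.95
tool_pos: [0.5486, 0.0527, 0.1049]
tool_rot: [0.0, -0.0, 1.0, -0.0]
wrist_force: [-0.3, -0.4, 0.9]
gripper_width: 0.0337
gripper_force: 41.1
t: 59.75
tool_pos: [0.5488, 0.0527, 0.1049]
tool_rot: [0.001, -0.0, 1.0, -0.0]
wrist_force: [-3.3, -1.3, 5.3]
gripper_width: 0.0339
gripper_force: 41.7
```

Contact made. Release, lift, back off to the left, and check everything.

```bash
python3 -m creep '[{"tx":0,"ty":0,"tz":0,"turn":0},{"tx":0,"ty":0,"tz":0,"turn":0},{"tx":0,"ty":0,"tz":0,"turn":0},{"tx":0,"ty":0,"tz":0,"turn":0},{"tx":0,"ty":0,"tz":0,"turn":0},{"tx":0,"ty":0,"tz":0,"turn":0},{"tx":0,"ty":0,"tz":-0.01,"turn":0},{"tx":0,"ty":0,"tz":-0.03,"turn":0}]' 1
python3 -m creep '[{"tx":0,"ty":0,"tz":-0.045,"turn":0},{"tx":0,"ty":0,"tz":-0.045,"turn":0},{"tx":0,"ty":0,"tz":-0.02,"turn":0},{"tx":0.015,"ty":0.03,"tz":0,"turn":0},{"tx":0.025,"ty":0.05,"tz":0,"turn":0},{"tx":0.025,"ty":0.05,"tz":0,"turn":0},{"tx":0.025,"ty":0.05,"tz":0,"turn":0},{"tx":0.025,"ty":0.05,"tz":0,"turn":0}]'
python3 -m creep '[{"tx":0.015,"ty":0.05,"tz":0,"turn":0},{"tx":0.01,"ty":0.05,"tz":0,"turn":0},{"tx":0,"ty":0.03,"tz":0,"turn":0},{"tx":0,"ty":0.01,"tz":0,"turn":0},{"tx":0,"ty":0,"tz":0,"turn":0},{"tx":0,"ty":0,"tz":0,"turn":0},{"tx":0,"ty":0,"tz":0,"turn":0},{"tx":0,"ty":0,"tz":0,"turn":0}]'
python3 - <<'E'
from h import *
from cell import cams
for n in("top","side"):
  F=cams.grab_frame(n);cv2.imwrite(f"pics/{n}9.png",F["color"][...,::-1])
  for lab,G in(("start",dict(np.load(n+"0.npz"))),("now",F)):
    P=cloud(G);z=np.nan_to_num(P[...,2])
    for o,(x,y,h) in dict(belly=(.637,.11,.127),straight=(.6055,-.039,.112),cone=(.549,.053,.142),bowl=(.482,-.346,.1),upt=(.809,.0035,.057),paint=(.779,-.155,.055)).items():
      m=(np.hypot(P[...,0]-x,P[...,1]-y)<.04)&(abs(z-h)<.008);q=P[m]
      if len(q): print(n,lab,o,len(q),((q.max(0)+q.min(0))/2).round(4))
E
```

```text
t: 60.55
tool_pos: [0.5466, 0.0526, 0.1325]
tool_rot: [-0.002, -0.0, 1.0, -0.0]
wrist_force: [-0.6, -0.3, -0.4]
gripper_width: 0.0858
gripper_force: 0.0
t: 61.35
tool_pos: [0.4614, 0.2266, 0.2171]
tool_rot: [0.0, 0.0, 1.0, 0.0]
wrist_force: [0.7, 0.7, -0.1]
gripper_width: 0.0856
gripper_force: 0.0
t: 62.15
tool_pos: [0.4435, 0.3292, 0.2164]
tool_rot: [0.0, 0.001, 1.0, -0.0]
wrist_force: [-0.4, -0.3, 0.1]
gripper_width: 0.0853
gripper_force: 0.0
top start belly 158 [0.6369 0.1101 0.126 ]
top start straight 361 [ 0.6062 -0.0392  0.1106]
top start cone 182 [0.5497 0.0533 0.1411]
top start upt 329 [0.8086 0.0048 0.0551]
top start paint 274 [ 0.7793 -0.1551  0.0549]
top now belly 150 [0.6356 0.1101 0.1264]
top now straight 362 [ 0.6077 -0.0392  0.1106]
top now cone 185 [0.5498 0.0524 0.141 ]
top now bowl 166 [ 0.4814 -0.3461  0.0984]
top now upt 342 [0.8083 0.006  0.055 ]
top now paint 274 [ 0.779  -0.1554  0.0545]
side start belly 160 [0.637  0.1097 0.1248]
side start straight 273 [ 0.6066 -0.0385  0.1102]
side start cone 169 [0.5504 0.054  0.1396]
side start upt 279 [0.8111 0.0089 0.0547]
side start paint 181 [ 0.7792 -0.1542  0.0534]
side now belly 161 [0.6349 0.1107 0.1245]
side now straight 273 [ 0.607  -0.0395  0.1098]
side now cone 170 [0.5496 0.0526 0.1399]
side now bowl 135 [ 0.4829 -0.3449  0.0977]
side now upt 295 [0.809  0.0096 0.055 ]
side now paint 180 [ 0.7794 -0.1542  0.0533]
```

View pics/side9.png

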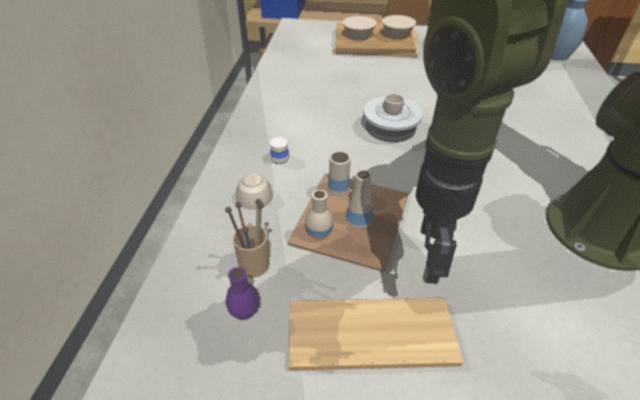

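The side view shows all three vases upright on the ware board at (319,215), (340,170) and (361,200). The bowl is on the wheel at (394,104), and the bystanders are unmoved. Everything is within 2–3 mm of where it should be, so I hand in.

```bash
python3 -c "
from cell import sign_off
print(sign_off())"
```

```text
the job is handed in; nothing more can be done
None
```

The job is handed in at about 62 s of the 128 s: by the last camera check all three vases stand upright within about 2 mm of their starting spots, the bowl is within about 2 mm of the wheel's middle, and the bystanders look unmoved; sign-off returned no verdict.

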